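Charge the bench grease pump

TASK

Charge the bench grease pump ready for the next caster: with the fingertips pump its spring plunger down, letting it spring back up each time, until the indicator pin beside it stands fully out of its collar. Only then push the stop lever over, away from the robot, to its other stop to lock the charge, and move clear with the plunger left up. Do not touch the indicator pin, and leave the bearing, the bushing and the mallet lying where they are.

Things in the scene. Friction and masses are not known exactly. Their poses are not given: they have to be found in the camera images.
- pump: Bench grease pump, fixed; dark base plate 130 x 320 x 12 mm (x, y). In a row along its y, all at x = 0: canister at y -112 mm (72 wide, 132 high); grey block 80 x 135 mm, 115 high, with the indicator pin at y -35 and the plunger at y +30; valve post 42 x 36 mm with the stop lever at y +125. Origin: centre of the underside, on the bench; at yaw 0 its x points away from the robot, y to the left.
- plunger_top (a point): Top centre of the spring plunger's black mushroom knob, 48 mm across and 22 mm thick, on a 14 mm rod with a coil spring, 200 mm above the bench when up. It is pushed straight down 30 mm to its stop (about 7 N to start, about 12 N just above the stop) and springs back up by itself.
- plunger (a joint): How far the plunger is pushed down, m: 0 up, 0.030 at its stop. Each downstroke raises the indicator pin, a full one by 8 to 9 mm, a part stroke by its share; the return stroke leaves the pin where it is.
- pin_top (a point): Top centre of the indicator pin, a steel pin 10 mm thick with a flat head 15 mm wide and 6 mm thick, standing up out of a brass collar. It rises with the strokes, stays by itself where it has got to, and is not to be touched.
- pin (a joint): How far the indicator pin is out, m: 0 fully in (head on the collar), 0.040 fully out, at its stop (its dark band then shows just above the collar, head top 46 mm over the collar). It starts 0 to 0.016 out, so 3 to 5 full strokes are needed; more strokes then do no harm.
- collar_top (a point): Centre of the top face of the pin's brass collar (22 mm across), 121 mm above the bench; fixed to the pump.
- lever_tip (a point): Centre of the black ball, 24 mm across, at the end of the stop lever, a 10 mm steel bar reaching 90 mm from its hinge; at the start it leans towards the pump's -x side (robot side), ball about 180 mm above the bench.
- lever_hinge (a point): Centre of the stop lever's hinge, at the head of the valve post, 100 mm above the bench; the lever swings in the pump's vertical x-z plane through this point, about the pump's y axis.
- lever (a joint): Stop lever angle, rad: 0 leans 0.5 rad from upright to the pump's -x, 1.0 leans 0.5 rad to its +x, against the other stop (locked). Light friction, about 2 N at the ball; stays where it is left.
- press: Cast-iron hand press with a ball-ended arm, fixed to the bench to the left of the pump: base 200 x 120 mm, 350 mm tall. Not used. Origin at the underside below the front of its column, at yaw 0 its throat and anvil face the robot (-x).
- bearing: Sealed steel wheel bearing, 52 mm across, 15 mm thick, lying on the press's anvil. Leave alone. Origin: centre of its underside.
- bushing: Bronze flanged bushing, flange 46 mm across down on the bench, 32 mm tall. Leave alone. Origin: centre of its underside.
- mallet: Rubber mallet, black head 62 mm thick and 100 mm long, red handle reaching to 275 mm from the head along the mallet's -x axis, lying on the bench beyond the pump. Leave alone. Origin: under the middle of the head, on the bench.

How it is judged (in metres and radians):
On the way, in this order (a step that is already met when the one before it is completed fails the run):
1. the indicator pin is pumped fully out (value of joint pin above 0.036 m), for 0.2 s.
2. after that the stop lever is pushed over to its other stop (value of joint lever above 0.85 rad and value of joint pin above 0.036 m), for 0.2 s.
At the end, for the whole second after the job is handed in: The indicator pin stands at least 36 mm out of its 40 mm, the stop lever is within 0.15 rad of its far stop, the plunger is back up (within 4 mm), and bearing, bushing and mallet are at rest within 20 mm of where they lay (all of step 2 and value of joint plunger below 0.004 m and distance of each of bearing, bushing, mallet from where it was at the start of the episode below 0.02 m and linear speed of each of bearing, bushing, mallet below 0.02 m/s); the robot touches nothing.
It fails at once if the indicator pin is touched (contact force between any of the fingers, the arm and pin above 0.5 N).
It fails at once if the stop lever is pushed over before the pin is fully out (value of joint lever above 0.5 rad and value of joint pin below 0.034 m).
It fails at once if the bearing is shifted or lifted (distance of bearing from where it was at the start of the episode above 0.02 m).
It fails at once if the bushing is shifted or lifted (distance of bushing from where it was at the start of the episode above 0.02 m).
It fails at once if the mallet is shifted or lifted (distance of mallet from where it was at the start of the episode above 0.02 m).
It also fails if it takes over 51 s, if anything falls off the work surface, if the arm or the gripper's body presses on something with over 40 N, if the wrist force passes 120 N, or if a joint passes its speed limit or range.

ROBOT

A 7-joint arm with a two-finger parallel gripper is mounted at the origin on the work surface. World frame = base frame: x ahead of the robot, y to its left, z up, the work surface at z = 0. Lengths are in m, angles in degrees, forces in N, time in s.
With the tool pointing down it reaches from about 0.425 to 1.025 m from the base axis. Payload 9.4 kg.
Tool frame: the origin (TCP) lies between the finger pads; the fingertips stand 19 mm ahead of it and the grasp point (between the pads) is the TCP; z points along the fingers, y is the direction in which the jaws open and shut (so a half turn about z gives the same grasp; the last joint's range is limited). The gripper opens to 93 mm and grips with 3 to 60 N. Pads are 15 mm wide; open, the fingers measure 128 mm over their backs; the gripper's body (75 mm by 188 mm) begins 65 mm behind the grasp point.
Start: joints at [-74.353, 34.337, -0.143, 91.639, 0.103, 54.024, -4.572], TCP at [0.248, 0.681, 0.238] pointing down, gripper open.
Joint ranges: [-147.43, 147.43], [-19.82, 112.94], [-74.19, 73.91], [6.32, 146.72], [-59.91, 239.91], [6.04, 106.73], [-150.56, 150.56]. Speed limits (degrees/s): [127.2, 127.2, 172.46, 172.46, 180, 180, 180].

INTERFACE

Orientations are given as a 3x3 rotation matrix whose columns are the frame's x, y, z axes.
In Python, from rig import arm, monitor, viewer gives the robot as it stands. Calls block until the motion is done:
- arm.move_pose(position, orientation): joint-space move of the TCP to a pose.
- arm.move_linear(position, attitude=None, vel=0.15): straight line of the TCP; attitude=None keeps the orientation; vel is the mean speed in m/s.
- arm.goto_joints(angles): joint-space move.
- arm.set_gripper(opening, strength=None): opening from 0.0 (shut) to 1.0 (fully open); strength is the grip in N (None keeps the last); returns when the fingers have stopped.
- arm.wait(seconds).
- arm.ik(position, orientation): joint angles nearest the present ones, or None.
- monitor.read_state(): the state.
- viewer.capture(name): name is "scene" or "side" or "wrist"; returns (picture, depth): 420x560x3 uint8, red, green, blue; 420x560 float32, m along the optical axis (not along the pixel's ray), 0 where there is no reading.
- viewer.get_calibration(name): a dict with "mtx" (3x3 intrinsics, pixels), "D" ([k1, k2, p1, p2, k3] as OpenCV has them; the pictures are not rectified), "position" and "rotation" of the camera in the world. Camera axes: x right, y down, z forward; pixel columns grow to the right and rows downward; lengths in m; the calibration is good to about 2 mm. A picture is of the moment at which its call begins: read the wrist's pose just before it. get_calibration takes no time and is no camera call; for the wrist camera it gives the pose at the moment of the call.
A pose or a line that the arm cannot do raises arm.MotionError and nothing moves.
- arm.finish_job(): hands the job in, once; it reports no verdict.
The state is a dict: "clock": time; "joint_positions": joint angles; "joint_vel": joint speeds; "effort": joint torques, N m; "position": TCP position; "eef_rot": TCP orientation; "contact_force": force on the tool from outside, world axes, zero at the start; "moment": the same for the moment, N m; "finger_gap": opening from 0.0 (shut) to 1.0 (fully open).
Only numpy, scipy, OpenCV 4.12 (cv2) and the standard library are available. Lean on these libraries where they do the work, as an engineer would, in place of code of your own. Each camera call takes 0.05 s, during which the arm holds its last target.

## Working session

There is one attempt and no reset: what is moved stays moved. The work goes in short steps, each a Python script; the robot and the scene stay as the last script left them, time stands still between calls to the robot, and variables do not carry over. Pictures are saved under pics/ and viewed, and the job is handed in when it is done.

```bash
ls; mkdir -p pics; python3 - <<'E'
from rig import arm, monitor, viewer
import cv2,numpy as np
for n in ["scene","side","wrist"]:
    p,d=viewer.capture(n); cv2.imwrite(f"pics/{n}0.png",p[:,:,::-1]); np.save(f"pics/{n}0.npy",d)
    c=viewer.get_calibration(n); print(n,c)
s=monitor.read_state();print(s)
E
```

```text
pics
scene {'mtx': array([[511.91116669,   0.        , 277.27589604],
       [  0.        , 511.91116669, 213.88708525],
       [  0.        ,   0.        ,   1.        ]]), 'D': array([-0.14163608,  0.        ,  0.        ,  0.        ,  0.        ]), 'position': array([1.20883794, 0.98700965, 1.04857399]), 'rotation': array([[-0.83226312,  0.33590305, -0.44102975],
       [ 0.55407013,  0.53062159, -0.64144136],
       [ 0.0185578 , -0.7782094 , -0.62773063]])}
side {'mtx': array([[461.27311037,   0.        , 276.76004297],
       [  0.        , 461.27311037, 214.16349888],
       [  0.        ,   0.        ,   1.        ]]), 'D': array([-0.00873826,  0.        ,  0.        ,  0.        ,  0.        ]), 'position': array([-0.00232472, -0.71590819,  0.94640197]), 'rotation': array([[ 0.79237198, -0.38092309,  0.47649159],
       [-0.60996609, -0.50673014,  0.6092339 ],
       [ 0.00938139, -0.77338358, -0.63386893]])}
wrist {'mtx': array([[357.48287555,   0.        , 281.29602479],
       [  0.        , 357.48287555, 213.69014866],
       [  0.        ,   0.        ,   1.        ]])
[... 416 characters left out ...]
54.02551891,  -4.57372828]), 'joint_vel': array([ 0.1236766 , -0.19528167, -0.03794467, -0.14325458,  0.00837368,
        0.02783243,  0.01513889]), 'effort': array([ 3.34780590e-03, -7.65581131e+01,  1.49928477e+00, -2.52564865e+01,
       -5.22643793e-02,  1.48041733e-02,  1.26017958e-04]), 'position': array([0.24835956, 0.68075715, 0.23696153]), 'eef_rot': array([[-9.39452757e-01,  3.42678332e-01, -2.79223986e-04],
       [ 3.42678416e-01,  9.39452027e-01, -1.17994033e-03],
       [-1.42022443e-04, -1.20418223e-03, -9.99999265e-01]]), 'contact_force': array([ 0.02469711, -0.35656896, -0.3194    ]), 'moment': array([-0.03378987, -0.01831097, -0.02784554]), 'finger_gap': 1.0013299677839005}
```

View pics/scene0.png

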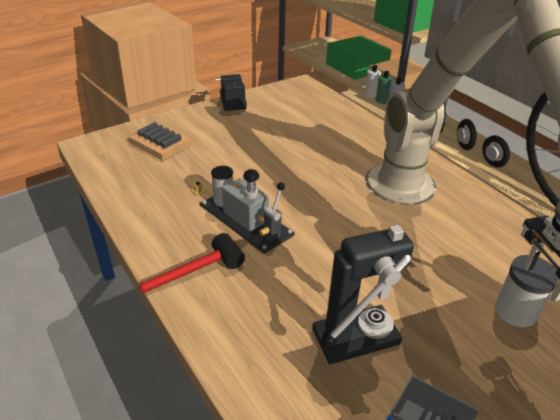

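View pics/side0.png

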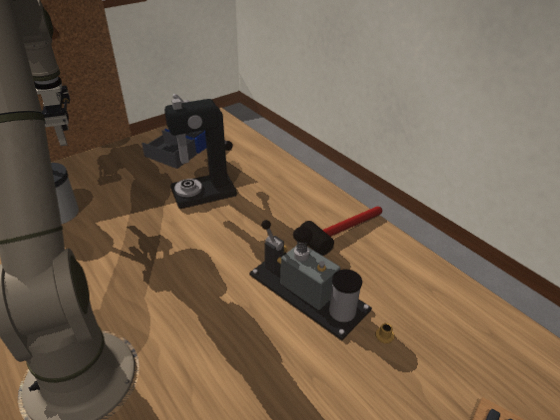

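The scene view shows the pump: knob about (252,177), lever ball (281,186), canister (222,173). The side view has the knob at about (302,248), ball (266,225), collar about (322,267) and canister (347,282). I'll zoom in on both.

```bash
cat > h.py <<'E'
from rig import arm, monitor, viewer
import cv2,numpy as np
def ray(c,uv):
    q=cv2.undistortPoints(np.array([[uv]],float),c["mtx"],np.array(c["D"]))[0,0]
    return np.array(c["position"]),c["rotation"]@np.array([q[0],q[1],1.])
def onz(c,uv,z):
    o,d=ray(c,uv); return o+d*(z-o[2])/d[2]
def tri(c1,u1,c2,u2):
    o1,d1=ray(c1,u1);o2,d2=ray(c2,u2)
    t=np.linalg.lstsq(np.c_[d1,-d2],o2-o1,rcond=None)[0]
    a,b=o1+t[0]*d1,o2+t[1]*d2
    return (a+b)/2,np.linalg.norm(a-b)
def proj(c,P):
    R=c["rotation"].T; rv=cv2.Rodrigues(R)[0]
    return cv2.projectPoints(np.atleast_2d(P).astype(float),rv,-R@c["position"],c["mtx"],np.array(c["D"]))[0][:,0]
def zoom(p,x0,y0,w,h,f,name):
    cv2.imwrite(name,cv2.resize(p[y0:y0+h,x0:x0+w,::-1],None,fx=f,fy=f,interpolation=cv2.INTER_CUBIC))
E
python3 - <<'E'
import cv2
a=cv2.imread('pics/scene0.png');b=cv2.imread('pics/side0.png')
cv2.imwrite('pics/z1.png',cv2.resize(a[150:260,185:305],None,fx=5,fy=5,interpolation=cv2.INTER_CUBIC))
cv2.imwrite('pics/z2.png',cv2.resize(b[210:335,240:380],None,fx=4.7,fy=4.7,interpolation=cv2.INTER_CUBIC))
E
```

```text
(no output)
```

View pics/z1.png

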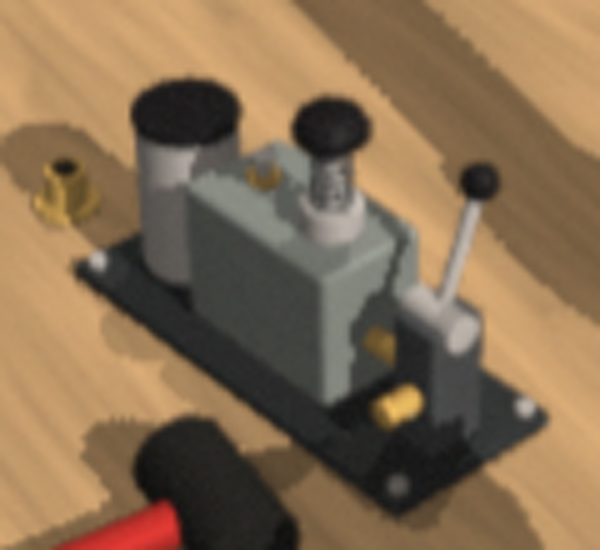

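View pics/z2.png

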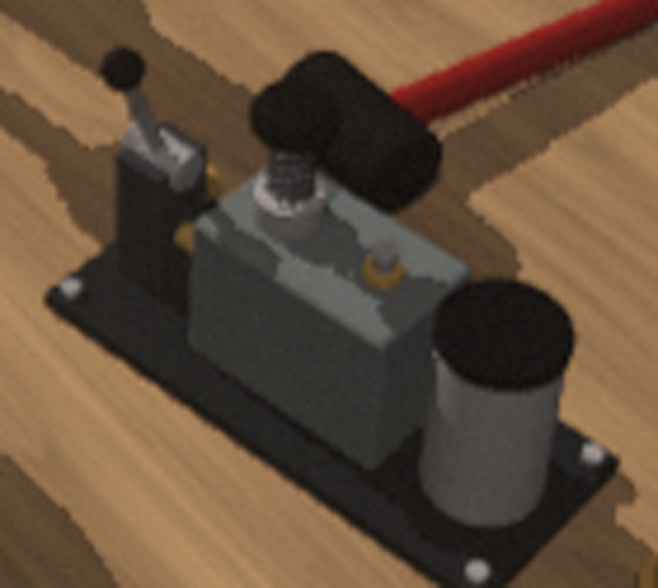

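The crops are clear. In the side view the knob is at (302.6,234.7), ball (266,224.5), collar (321.5,267.4) and canister top (347,281). In the scene view they are at (251.4,175.4), (281,186.2), (237.8,185.4) and (222.2,172.4). I'll triangulate these.

```bash
cat > loc.py <<'E'
from h import *
cs,cd=viewer.get_calibration("scene"),viewer.get_calibration("side")
o=-.4
S=lambda x,y:(185+x/5+o,150+y/5+o)
D=lambda x,y:(240+x/4.7+o,210+y/4.7+o)
P={}
for n,a,b in [("knob",(332,127),(294,116)),("ball",(480,181),(122,68)),("can",(186,112),(503,333)),("collar",(264,177),(383,270)),("hinge",(440,315),(160,152))]:
    P[n],e=tri(cs,S(*a),cd,D(*b)); print(n,P[n].round(4),"gap",round(e,4))
for n,u in [("b1",S(98,262)),("b2",S(398,486)),("b3",S(527,408))]: print(n,onz(cs,u,.014).round(4))
for n,u in [("d_l",D(71,287)),("d_r",D(592,453)),("d_f",D(477,571))]: print(n,onz(cd,u,.014).round(4))
a,b=P["can"],P["knob"]; v=(P["knob"]-P["can"])[:2]; yaw=np.arctan2(-v[0],v[1]); print("yaw",np.degrees(yaw),"len",np.linalg.norm(v))
E
python3 loc.py
```

```text
knob [ 0.5692 -0.0865  0.1883] gap 0.0015
ball [0.5228 0.0019 0.1849] gap 0.0009
can [ 0.5937 -0.2266  0.1274] gap 0.0014
collar [ 0.5812 -0.1501  0.118 ] gap 0.0018
hinge [0.553  0.0073 0.1024] gap 0.0014
b1 [ 0.6517 -0.2518  0.014 ]
b2 [0.6015 0.0391 0.014 ]
b3 [0.496  0.0219 0.014 ]
d_l [0.4989 0.0212 0.014 ]
d_r [ 0.6539 -0.2524  0.014 ]
d_f [ 0.5495 -0.2709  0.014 ]
yaw 9.925037764329959 len 0.1422828541623128
```

```bash
python3 - <<'E'
from h import *
cs,cd=viewer.get_calibration("scene"),viewer.get_calibration("side")
for n,c in(("scene",cs),("side",cd)):
    d=np.load(f"pics/{n}0.npy"); 
    for u in ([(397,233),(376,316),(350,250),(405,262),(355,270),(316,335),(400,340),(523,270),(520,240)] if n=="scene" else [(175,98),(170,110),(218,110),(188,183),(183,150),(228,145),(60,185),(172,190)]):
        o,r=ray(c,u); print(n,u,(o+r*d[u[1],u[0]]).round(3))
E
```

```text
scene (397, 233) [0.537 0.459 0.347]
scene (376, 316) [0.529 0.446 0.057]
scene (350, 250) [0.639 0.429 0.326]
scene (405, 262) [0.567 0.519 0.326]
scene (355, 270) [0.643 0.456 0.291]
scene (316, 335) [0.671 0.388 0.019]
scene (400, 340) [0.508 0.52  0.024]
scene (523, 270) [0.176 0.602 0.156]
scene (520, 240) [-0.11   0.446  0.003]
side (175, 98) [0.555 0.506 0.328]
side (170, 110) [0.506 0.445 0.327]
side (218, 110) [0.645 0.408 0.301]
side (188, 183) [0.529 0.439 0.061]
side (183, 150) [0.527 0.439 0.188]
side (228, 145) [0.703 0.46  0.133]
side (60, 185) [0.173 0.562 0.135]
side (172, 190) [0.488 0.483 0.024]
```

View pics/wrist0.png

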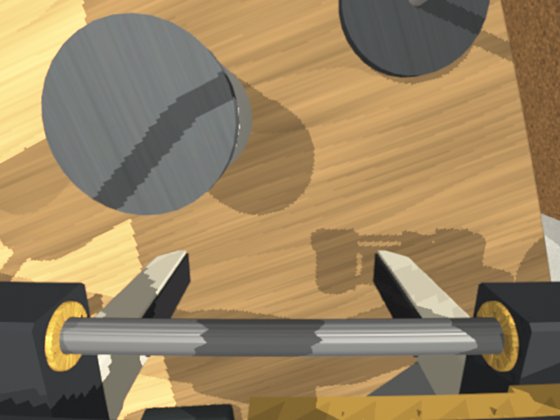

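The wrist view shows the open fingers with cylinders close by on the bench. The press top is at about (0.5–0.65, 0.4–0.52, 0.35), between the start pose and the pump, so I'll lift high, swing over it and shut the fingers.

```bash
cat >> h.py <<'E'
yaw=np.radians(9.8); O=np.array([.5753,-.1156,0])
X=np.array([np.cos(yaw),np.sin(yaw),0]); Y=np.array([-np.sin(yaw),np.cos(yaw),0]); Z=np.array([0,0,1.])
R=np.c_[-X,Y,-Z]
def W(x,y,z): return O+x*X+y*Y+z*Z
def st(t=""):
    s=monitor.read_state(); 
    print(t,round(s["clock"],2),"tcp",s["position"].round(4),"F",s["contact_force"].round(1),"gap",round(s["finger_gap"],3)); return s
E
python3 - <<'E'
from h import *
p=monitor.read_state()["position"]
print(np.linalg.det(R))
arm.move_linear(p+[0,0,.3],vel=.3); st()
arm.set_gripper(0.0,strength=20); st()
arm.move_pose(W(0,.03,.45),R); st()
arm.move_linear(W(0,.03,.25),vel=.25); st()
for n in ["scene","side"]:
    pic,d=viewer.capture(n); cv2.imwrite(f"pics/{n}1.png",pic[:,:,::-1])
    (zoom(pic,185,90,140,140,4.2,"pics/z3.png") if n=="scene" else zoom(pic,230,170,160,150,4,"pics/z4.png"))
E
```

```text
0.9999999999999999
 1.3 tcp [0.2482 0.6804 0.5353] F [-0.2 -0.3 -0.2] gap 1.001
 2.75 tcp [0.2484 0.6808 0.5369] F [0.2 0.1 0.3] gap 0.003
 5.68 tcp [ 0.5705 -0.0852  0.4499] F [-0.1 -0.3 -0.2] gap 0.006
 6.63 tcp [ 0.5709 -0.0863  0.251 ] F [0.5 0.8 1. ] gap 0.002
```

View pics/z3.png

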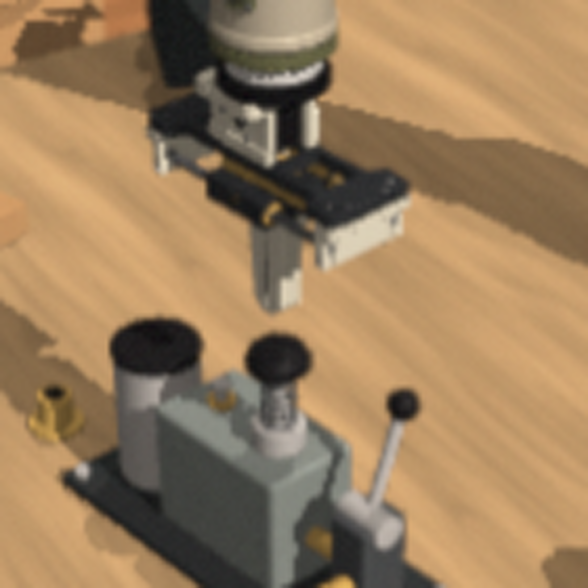

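View pics/z4.png

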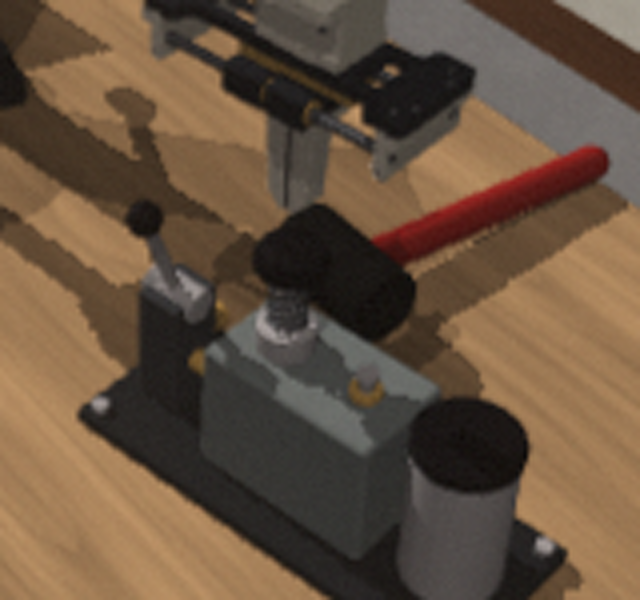

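In both views the closed fingertips stand centred over the knob, with the ball and pin clear. I'll make the first stroke in steps.

```bash
python3 - <<'E'
from h import *
for z in (.222,.205,.193,.189,.186):
    arm.move_linear(W(0,.03,z),vel=.08); st(z)
pic,d=viewer.capture("side"); zoom(pic,230,170,160,150,4,"pics/z5.png")
arm.move_linear(W(0,.03,.224),vel=.1); st("up")
pic,d=viewer.capture("side"); zoom(pic,230,170,160,150,4,"pics/z6.png")
E
```

```text
0.222 7.23 tcp [ 0.5701 -0.0861  0.2218] F [-0.4 -0.1  0.3] gap 0.002
0.205 7.59 tcp [ 0.571  -0.0864  0.2055] F [-0.4  0.8  7.9] gap 0.006
0.193 7.89 tcp [ 0.571  -0.0864  0.1937] F [-1.6  0.2  8.5] gap 0.004
0.189 8.14 tcp [ 0.571  -0.0864  0.1899] F [-1.8 -0.3 10.3] gap 0.005
0.186 8.39 tcp [ 0.5711 -0.0865  0.1891] F [-9.   2.9 34.9] gap 0.006
up 8.97 tcp [ 0.57   -0.0858  0.2236] F [-0.8 -0.7 -0.6] gap 0.002
```

View pics/z5.png

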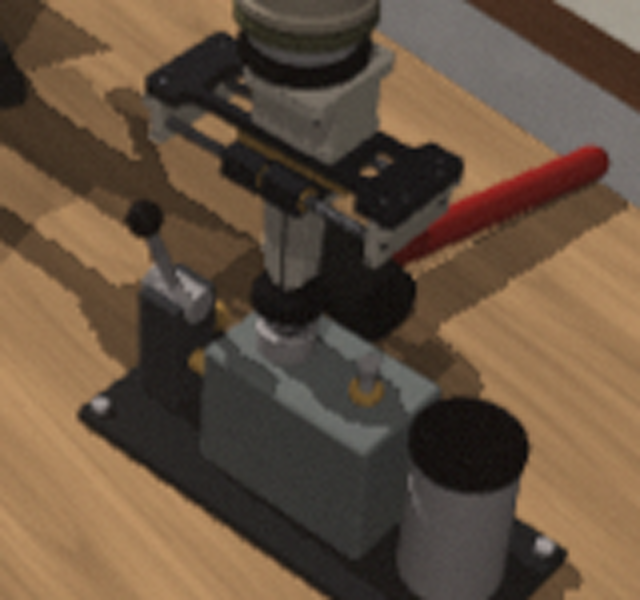

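View pics/z6.png

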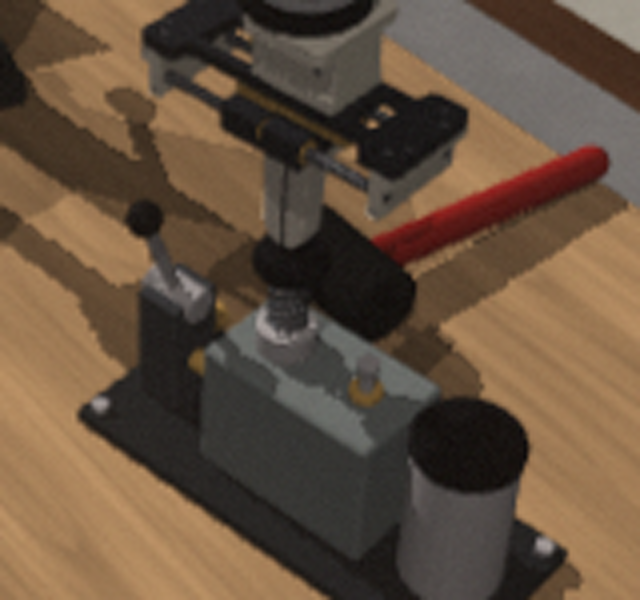

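The stop was reached at TCP z = 0.189, with force jumping to 35 N. The knob sprang back, and the pin head rose from about (368,372) to (368,360) in the crop. I'll make four more strokes.

```bash
python3 - <<'E'
from h import *
for i in range(4):
    arm.move_linear(W(0,.03,.1865),vel=.08); st("dn"); arm.wait(.1)
    arm.move_linear(W(0,.03,.224),vel=.12); st("up")
    pic,d=viewer.capture("side"); zoom(pic,230,170,160,150,4,f"pics/s{i+2}.png")
a=[cv2.imread(f"pics/s{i}.png")[300:460,300:450] for i in (2,3,4,5)]
cv2.imwrite("pics/row.png",cv2.resize(np.hstack(a),None,fx=1.3,fy=1.3))
E
```

```text
dn 9.64 tcp [ 0.5705 -0.0861  0.1891] F [-10.6   4.5  43.1] gap 0.004
up 10.21 tcp [ 0.5699 -0.0858  0.223 ] F [ 0.5  0.1 -1. ] gap 0.005
dn 10.88 tcp [ 0.5703 -0.0861  0.1891] F [-11.4   4.6  44.7] gap 0.004
up 11.44 tcp [ 0.5698 -0.0858  0.223 ] F [-0.3  0.2 -0.1] gap 0.01
dn 12.11 tcp [ 0.5703 -0.0862  0.1891] F [-11.5   4.2  44.5] gap 0.005
up 12.68 tcp [ 0.5698 -0.0858  0.223 ] F [-0.3 -0.3 -0.7] gap 0.005
dn 13.34 tcp [ 0.5703 -0.0862  0.1891] F [-11.5   5.5  44.9] gap 0.004
up 13.91 tcp [ 0.5699 -0.0858  0.223 ] F [-0.5  0.3 -0.9] gap 0.004
```

View pics/row.png

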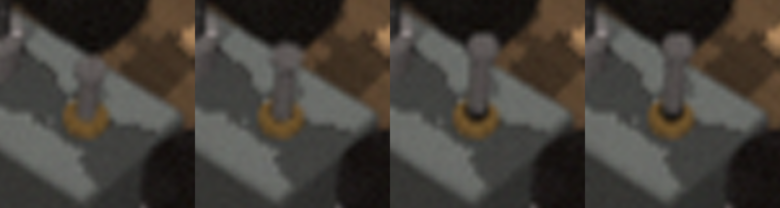

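The dark band shows above the collar after stroke 4, and stroke 5 changed nothing, so the pin is at its stop. I'll check its height with numbers, then go to the near side of the lever.

```bash
python3 - <<'E'
from h import *
c=viewer.get_calibration("side")
print("pin top expected crop px at out=40,36,30:",[((proj(c,W(0,-.035,.121+.006+o))[0]-[230,170]+.4)*4).round(1) for o in (.04,.036,.03)], "seen ~(369,335)")
arm.move_linear(W(0,.03,.29),vel=.2)
arm.move_linear(W(-.11,.125,.29),vel=.25)
arm.move_linear(W(-.11,.125,.190),vel=.15); st()
for n in ["scene","side"]:
    pic,d=viewer.capture(n)
    (zoom(pic,185,110,140,140,4.2,"pics/z7.png") if n=="scene" else zoom(pic,210,150,160,150,4,"pics/z8.png"))
E
```

```text
pin top expected crop px at out=40,36,30: [array([370.3, 333.1]), array([369.8, 337.9]), array([369.1, 345. ])] seen ~(369,335)
 15.99 tcp [ 0.4462 -0.0118  0.1902] F [-0.3  0.1  0.7] gap 0.004
```

View pics/z7.png

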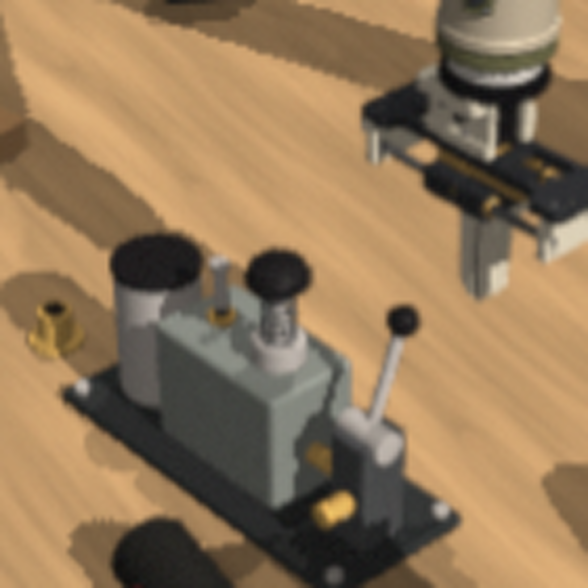

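View pics/z8.png

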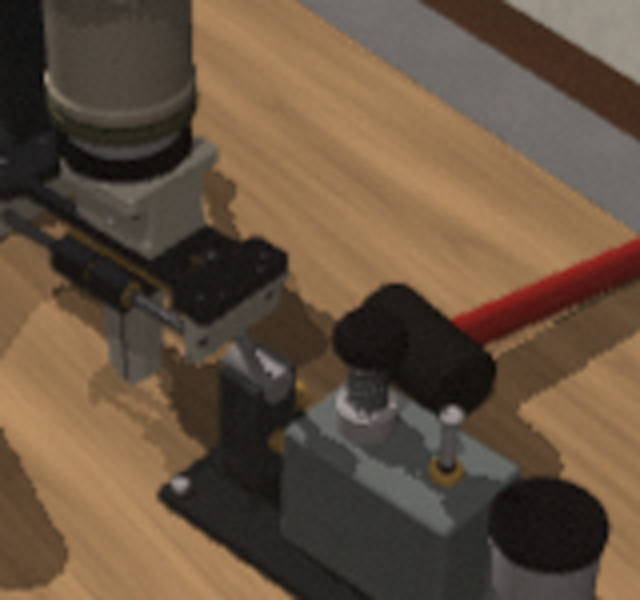

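The measured pin top agrees with about 39 mm out. The pin stands tall with its band showing, and the closed fingers are in front of the ball. I'll push now, watching the force.

```bash
python3 - <<'E'
from h import *
arm.move_linear(W(-.07,.125,.190),vel=.1); st()
for x in np.r_[np.arange(-.05,.011,.02),np.arange(.015,.046,.005)]:
    arm.move_linear(W(x,.125,.190),vel=.1); s=st(round(x,3))
    f=s["contact_force"]@X; print(round(f,1))
    if f<-12: break
arm.wait(.3)
for n in ["scene","side"]:
    pic,d=viewer.capture(n)
    (zoom(pic,185,110,140,140,4.2,"pics/z9.png") if n=="scene" else zoom(pic,210,150,160,150,4,"pics/z10.png"))
E
```

```text
16.64 tcp [ 0.4846 -0.0044  0.19  ] F [-1.4  0.4 -0.7] gap 0.009
-0.05 16.99 tcp [ 0.5045 -0.001   0.1899] F [-0.7 -0.4 -0.4] gap 0.006
-0.7
-0.03 17.34 tcp [0.5245 0.0024 0.1899] F [-0.4  0.   0.1] gap 0.005
-0.4
-0.01 17.69 tcp [0.5442 0.0059 0.1899] F [-0.7 -0.7 -0.7] gap 0.007
-0.8
0.01 18.04 tcp [0.5639 0.0093 0.1899] F [ 0.3 -0.6  0.9] gap 0.003
0.2
0.015 18.29 tcp [0.5687 0.0101 0.19  ] F [-1.7  0.3 -0.4] gap 0.005
-1.6
0.02 18.54 tcp [0.5739 0.0111 0.1899] F [-0.6 -0.2 -0.7] gap 0.005
-0.6
0.025 18.79 tcp [0.5764 0.0113 0.1896] F [-9.6 -2.   2.6] gap 0.007
-9.8
0.03 19.04 tcp [0.577  0.0113 0.1893] F [-22.3  -3.8  15.5] gap 0.005
-22.7
```

View pics/z9.png

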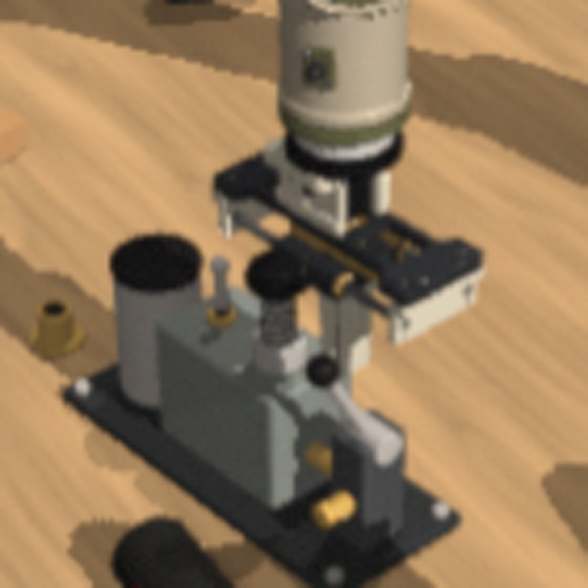

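The lever stopped hard where expected, at TCP x ≈ +0.022, and the picture shows it leaning away with its ball at (322,371). I'll back off and check from clear.

```bash
python3 - <<'E'
from h import *
arm.move_linear(W(-.11,.125,.190),vel=.15)
arm.move_linear(W(-.11,.125,.33),vel=.25); arm.wait(.3); st()
pic,d=viewer.capture("scene"); zoom(pic,185,110,140,140,4.2,"pics/z11.png");cv2.imwrite("pics/scene2.png",pic[:,:,::-1])
pic,d=viewer.capture("side"); zoom(pic,230,170,160,150,4,"pics/z12.png")
for n in("scene","side"):
    c=viewer.get_calibration(n); o=np.array([185,110] if n=="scene" else [230,170]);f=4.2 if n=="scene" else 4
    for a in (.85,1.0): print(n,a,"ball exp",((proj(c,W(.09*np.sin(a-.5),.125,.1+.09*np.cos(a-.5)))[0]-o+.4)*f).round(1))
    print("knob top exp",((proj(c,W(0,.03,.2))[0]-o+.4)*f).round(1))
E
```

```text
21.53 tcp [ 0.4453 -0.0113  0.3291] F [ 0.3  0.4 -0.9] gap 0.006
scene 0.85 ball exp [335.4 357.2]
scene 1.0 ball exp [321.8 371.2]
knob top exp [276.7 261.5]
side 0.85 ball exp [208.9 172.8]
side 1.0 ball exp [221.3 170.8]
knob top exp [290.6 243.6]
```

View pics/z11.png

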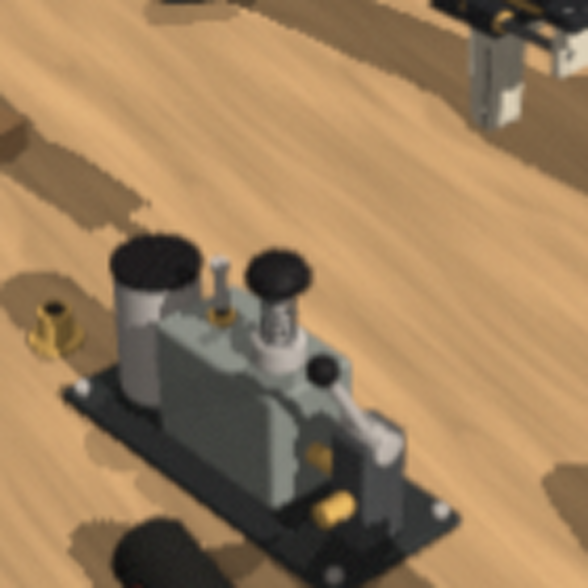

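View pics/z12.png

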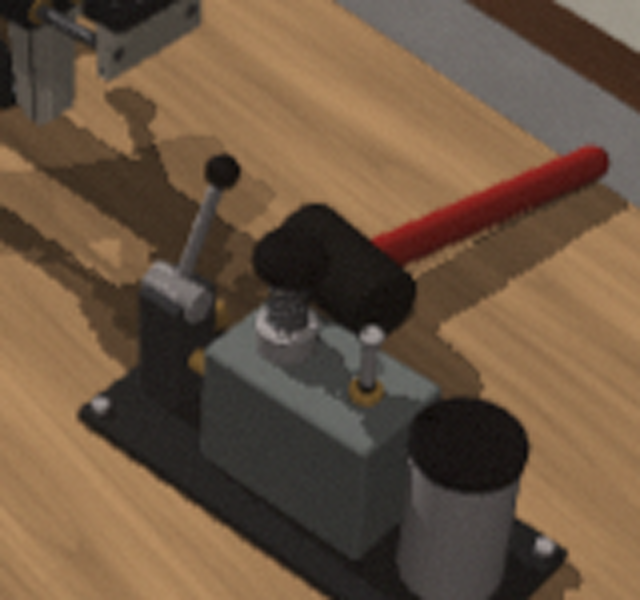

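View pics/scene2.png

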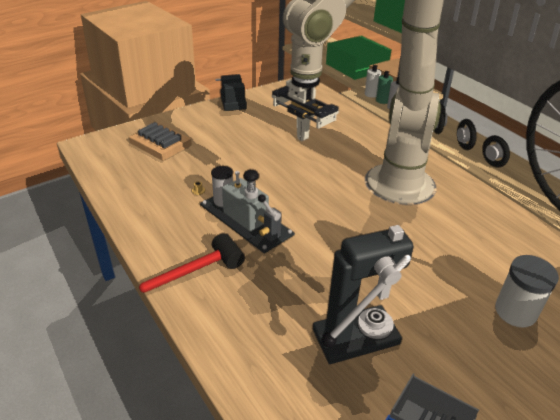

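The ball sits at (323,371) in the scene crop and (222,171) in the side crop, which matches a lever angle of 1.0 rad. The knob is up and the pin is out with its band showing. Mallet, bushing and bearing are where they were, and the arm is clear, so I'll hand in.

```bash
python3 - <<'E'
from h import *
arm.finish_job(); st()
E
```

```text
the job is handed in; nothing more can be done
the job is handed in; nothing more can be done
```

The grease pump is charged and locked, and I handed the job in at about 21.5 s of the 51 s allowed. No verdict is reported on handing in, so this rests on my own checks.

I found the pump from the two fixed cameras at about (0.575, −0.116), yaw 9.8°. I pumped the plunger five full strokes with the closed fingertips, pushed the stop lever over to its far stop, and moved clear.

**Last checks in the final images:**
- **Pin:** its dark band shows above the collar. The head height measures about 39 mm out and did not change between strokes 4 and 5. I sent the arm to the lever only after that.
- **Lever:** it stopped hard during the push. The ball then sat within about 1.5 pixels, in 4x enlarged crops, of where it should be at 1.0 rad in both views.
- **Plunger:** the knob is back up.
- **Other items:** the mallet, bushing and bearing look unmoved by eye; I did not measure them.
- **Forces:** wrist force stayed below about 50 N in the readings.

**Disagreement:** before the push, the lever ball measured about 11 mm nearer upright than the stated start. This did not affect the push.

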